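# Find the slack locating pin and reject it

### The arm

A 6-joint arm with a two-finger parallel gripper is mounted at the origin on a cart in front of the work surface, level with it; the furniture and walls round the work are solid. World frame = base frame: x ahead of the robot, y to its left, z up, the work surface at z = 0. Lengths are in mm, angles in degrees, forces in N, time in s.
With the tool pointing down it reaches from about 325 to 900 mm from the base axis. Payload 3.5 kg.
Tool frame: the origin (TCP) lies at the very end of the fingers, on their centre line; the grasp point (between the pads) lies 19 mm behind it; z points along the fingers, x is the direction in which the jaws open and shut, and the axes are right-handed (so a half turn about z gives the same grasp; the last joint's range is limited). The gripper opens to 85 mm and grips with 20 to 120 N. Pads are 22 mm wide; open, the fingers measure 114 mm over their backs; the gripper's body (76 mm by 85 mm) begins 54 mm behind the grasp point. The pads swing forward as they close: fully open they stand 13 mm farther back than shut.
Start: joints at [-80.466, 15.837, -1.513, 72.651, 0, 84.076], TCP at [166.574, -602.391, 231.313] pointing down, gripper open.
Joint ranges: [-178.77, 178.77], [-48.84, 107.48], [-61.69, 71.31], [-111.58, 123.2], [-90, 87.43], [-180, 180]. Speed limits (degrees/s): [147.25, 147.25, 180, 180, 180, 180].

### API

Orientations are given as [roll, pitch, yaw] about the fixed x, y, z axes, in that order (R = Rz(yaw) Ry(pitch) Rx(roll)).
In Python, from workcell import robot, imaging gives the robot as it stands.
- The arm moves only by the tool jog_arm, never from a script. Its argument "motion" is a list of rows, each a list of 7 numbers: the shift along the tool's x, y, z in m, then the turn, a rotation vector about the tool's x, y, z in rad, then the gripper command: -1 is shut, 1 is fully open, values between are in proportion. A call has exactly 10 rows; each row shifts and turns the commanded pose from where the row before left it, along the tool's axes as they then stand; what a row does not reach is not made up. A row lasts 1/12 s, in which the tool goes at most 41.7 mm and 7.16 degrees, less where a joint would pass 70% of its speed; a pose out of reach is approached as far as the arm can. A call with a gripper value outside its range is refused whole. The fingers move at their own pace and stop on an object; "squeeze" is the grip in N (left out, the last holds). Time passes only in rows, so rows that do not move let the fingers close, or fill a call up. It gives the time, the measured TCP pose, the force and the opening at its end, in the units of the state.
- robot.get_obs(): the state, without advancing time (a new reading comes with each control period).
- imaging.snapshot(name): name is "scene" or "top" or "wrist"; returns the picture (480x640x3 uint8, red, green, blue); there is no depth.
- imaging.get_calibration(name): a dict with "fx", "fy", "cx", "cy" (pixels), "view" (4x4, takes a point from world to camera coordinates); the wrist camera has in their place "tool_from_camera" (4x4, takes a point from camera to tool coordinates, whose origin is the TCP and whose axes are the tool frame's). Camera axes: x right, y down, z forward; pixel columns grow to the right and rows downward; lengths in mm; the calibration is good to about 2 mm. The wrist camera is an equidistant fisheye: a pixel r from the principal point sees the ray r / f radians off the axis. A picture is of the moment at which its call begins: read the wrist's pose just before it. get_calibration takes no time and is no camera call.
- robot.hand_in(): hands the job in, once; it reports no verdict.
The state is a dict: "time_s": time; "qpos": joint angles; "joint_velocities": joint speeds; "effort": joint torques, N m; "eef_pos": TCP position; "orientation": TCP orientation; "ft_force": force on the tool from outside, world axes, zero at the start; "ft_torque": the same for the moment, N m; "grip_width": opening from 0.0 (shut) to 1.0 (fully open).
Only numpy, scipy, OpenCV 4.12 (cv2) and the standard library are available. Lean on these libraries where they do the work, as an engineer would, in place of code of your own. Each camera call takes 0.05 s, during which the arm holds its last target. There are 200 camera calls.

### The job

Three of the four locating pins in the blue fixture plate fit snugly and one, undersize, has play in its hole. Feel for it by gently rocking the pins in their holes, towards and away from the middle of the plate; then hold the slack one outwards, so that its flange clears the round brass keeper, lift it straight out and set it down in the red tray. Leave the three sound pins seated and do not disturb the loose pieces of steel round about.

Things in the scene. Friction and masses are not known exactly. Their poses are not given: they have to be found in the camera images.
- pin_a_grip (a point): Headed steel pin, looking just like the other three: round dark head 22 mm in diameter, 48 mm tall, on a round flange 36 mm in diameter, 6 mm thick, that rests on the plate; a 26 mm shank below is hidden in the hole. 0.12 to 0.2 kg. This point: on the axis half-way up the head, 24 mm below its top, 30 mm above the flange's underside; z up the pin. Pins trade places from run to run.
- pin_b_grip (a point): Headed steel pin, looking just like the other three: round dark head 22 mm in diameter, 48 mm tall, on a round flange 36 mm in diameter, 6 mm thick, that rests on the plate; a 26 mm shank below is hidden in the hole. 0.12 to 0.2 kg. This point: on the axis half-way up the head, 24 mm below its top, 30 mm above the flange's underside; z up the pin. Pins trade places from run to run.
- pin_c_grip (a point): Headed steel pin, looking just like the other three: round dark head 22 mm in diameter, 48 mm tall, on a round flange 36 mm in diameter, 6 mm thick, that rests on the plate; a 26 mm shank below is hidden in the hole. 0.12 to 0.2 kg. This point: on the axis half-way up the head, 24 mm below its top, 30 mm above the flange's underside; z up the pin. Pins trade places from run to run.
- pin_d_grip (a point): Headed steel pin, looking just like the other three: round dark head 22 mm in diameter, 48 mm tall, on a round flange 36 mm in diameter, 6 mm thick, that rests on the plate; a 26 mm shank below is hidden in the hole. 0.12 to 0.2 kg. This point: on the axis half-way up the head, 24 mm below its top, 30 mm above the flange's underside; z up the pin. Pins trade places from run to run.
- pin_a_foot (a point): The centre of the flat foot of the shank of that pin, 56 mm below its head point along the pin's axis; 4 mm above the worktop when seated.
- pin_b_foot (a point): The centre of the flat foot of the shank of that pin, 56 mm below its head point along the pin's axis; 4 mm above the worktop when seated.
- pin_c_foot (a point): The centre of the flat foot of the shank of that pin, 56 mm below its head point along the pin's axis; 4 mm above the worktop when seated.
- pin_d_foot (a point): The centre of the flat foot of the shank of that pin, 56 mm below its head point along the pin's axis; 4 mm above the worktop when seated.
- fixture: Fixed blue plate, 140 x 140 x 30 mm; origin at centre of underside, z up. Four 24 mm holes, 43 mm from both centre lines, a pin in each. Round brass keeper 92 mm wide at its centre, 8 to 13 mm above the plate (its screw to 17), overlaps each flange by 3 mm. A sound pin's head gives 2 mm at most each way, then stops hard; the slack one (shank 10 mm thin) 5 mm. Over 30 N between pin and plate is too rough.
- reject_tray: Open red tray, 130 x 100 mm (its x and y), 25 mm high, walls and floor 4 mm thick, fixed beside the plate; origin at the centre of its underside.
- gusset: Loose dark triangular steel gusset, 65 x 65 x 6 mm, lying flat left of the plate; origin at the centre of its underside. To be left alone.
- tube: Loose rusty square tube offcut, 30 x 60 x 30 mm (60 along its y), lying beyond the tray; origin at the centre of its underside. To be left alone.
- coupon: Loose rusty flat bar, 30 x 90 x 6 mm (90 along its y), lying behind the plate; origin at the centre of its underside. To be left alone.
Not all that is in view belongs to the job. Leave any purple look-alike of the part that bears pin_c_grip alone.

How it is judged:
By the outcome, as a careful person would: the job done as asked, in the order asked, and still so for the second after the job is handed in, with the robot touching nothing.
It also fails if it takes over 64 s, if anything falls off the work surface, if the arm or the gripper's body presses on something with over 40 N, if the wrist force passes 120 N, or if a joint passes its speed limit or range.

## Working session

There is one attempt and no reset: what is moved stays moved. The work goes in short steps, Python scripts to look and compute and a tool call to move; the robot and the scene stay as the last step left them, time stands still between calls to the robot, and variables do not carry over. Pictures are saved under pics/ and viewed, about 8 in all and at most 12, crops included, and the job is handed in when it is done.

Besides the shell and the picture viewer there is one more tool, called after "Request:" as a command line: name --pt "numbers of a row" for each row, then --argument value for the rest. jog_arm: Moves the arm, as the interface text tells. Its arguments: {"type":"object","properties":{"motion":{"type":"array","items":{"type":"array","items":{"type":"number"}}},"squeeze":{"type":"number"}},"required":["motion"]}

```bash
mkdir -p pics; ls; cat > h.py <<'E'
import numpy as np, cv2
from workcell import robot, imaging
def snap(n,f,crop=None,s=1):
    im=imaging.snapshot(n)[:,:,::-1]
    cv2.imwrite(f'pics/{f}_raw.png',im)
    if crop: x0,y0,x1,y1=crop; im=im[y0:y1,x0:x1]
    cv2.imwrite(f'pics/{f}.png',cv2.resize(im,None,fx=s,fy=s,interpolation=cv2.INTER_CUBIC))
def ray(n,u,v,z):
    c=imaging.get_calibration(n); V=np.array(c['view'])
    d=V[:3,:3].T@np.array([(u-c['cx'])/c['fx'],(v-c['cy'])/c['fy'],1]); o=-V[:3,:3].T@V[:3,3]
    return o+d*(z-o[2])/d[2]
def proj(n,p):
    c=imaging.get_calibration(n); V=np.array(c['view']); q=V[:3,:3]@np.array(p,float)+V[:3,3]
    return np.round([c['cx']+c['fx']*q[0]/q[2], c['cy']+c['fy']*q[1]/q[2]],1)
E
python3 - <<'E'
from h import *
snap('top','top1'); snap('scene','scene1')
for k,v in robot.get_obs().items(): print(k,np.round(v,3))
for n in ('top','scene','wrist'): print(imaging.get_calibration(n))
E
```

```text
pics
time_s 0.1
qpos [-80.466  15.878  -1.59   72.651  -0.     84.076]
joint_velocities [ 0.084 -0.069  0.167  0.061  0.016  0.02 ]
effort [ 1.0000e-03 -4.4671e+01  2.9613e+01  8.0000e-03 -0.0000e+00 -0.0000e+00]
eef_pos [ 166.457 -601.696  230.236]
orientation [-1.79988e+02  1.17000e-01 -7.45420e+01]
ft_force [-0.165 -0.397  0.356]
ft_torque [0.027 0.039 0.004]
grip_width 1.0
{'fx': 450.82578397543807, 'fy': 450.82578397543807, 'cx': 318.60424171355027, 'cy': 233.1988988888355, 'view': array([[-2.71880955e-03, -9.99962811e-01, -8.18437237e-03,
        -7.12933285e+01],
       [-9.87581628e-01,  3.97060336e-03, -1.57056556e-01,
         5.77149622e+02],
       [ 1.57083212e-01,  7.65572893e-03, -9.87555697e-01,
         8.44035652e+02],
       [ 0.00000000e+00,  0.00000000e+00,  0.00000000e+00,
         1.00000000e+00]])}
{'fx': 478.45891577203474, 'fy': 478.45891577203474, 'cx': 310.370201815798, 'cy': 240.92878696591507, 'view': array([[-8.22862830e-01, -5.68239853e-01, -4.82512620e-04,
         4.46678920e+02],
       [-3.22835350e-01,  4.68193307e-01, -8.22540190e-01,
         2.89135490e+02],
       [ 4.67626025e-01, -6.76681976e-01, -5.68706782e-01,
         6.48815988e+02],
       [ 0.00000000e+00,  0.00000000e+00,  0.00000000e+00,
         1.00000000e+00]])}
{'fx': 371.64829954431775, 'fy': 371.64829954431775, 'cx': 316.74391832574196, 'cy': 237.52346425769423, 'tool_from_camera': array([[ 9.99999818e-01, -2.55963975e-04,  5.45464453e-04,
         2.68888729e-01],
       [ 8.56559914e-05,  9.56478495e-01,  2.91802812e-01,
        -7.27466660e+01],
       [-5.96416027e-04, -2.91802713e-01,  9.56478343e-01,
        -1.42852967e+02],
       [ 0.00000000e+00,  0.00000000e+00,  0.00000000e+00,
         1.00000000e+00]])}
```

View pics/top1.png

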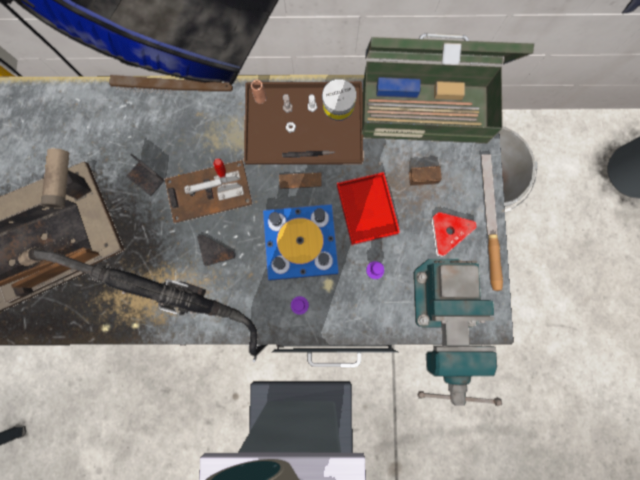

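View pics/scene1.png

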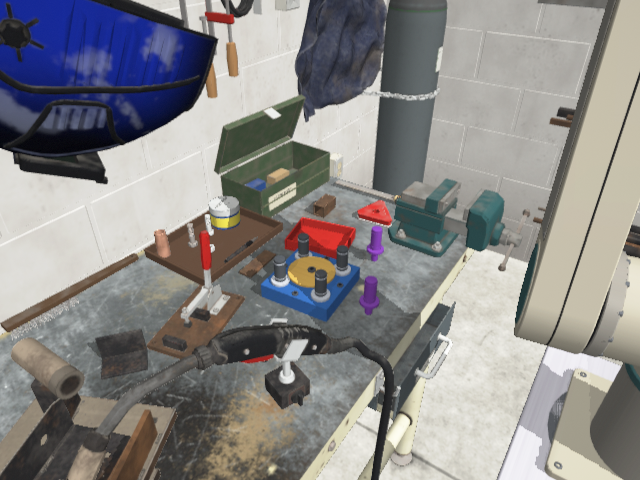

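The plate is at about (300,241) in the top view, with its four dark pins near the corners at about (277,219), (322,216), (281,264) and (324,262). The red tray is at (368,208). The look-alikes are the purple pins at (375,270) and (300,305), which stay alone. I'll check this in a close crop.

```bash
python3 - <<'E'
import cv2
im=cv2.imread('pics/top1_raw.png')[165:285,250:410]
cv2.imwrite('pics/c1.png',cv2.resize(im,None,fx=5,fy=5,interpolation=cv2.INTER_CUBIC))
E
```

```text
(no output)
```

View pics/c1.png

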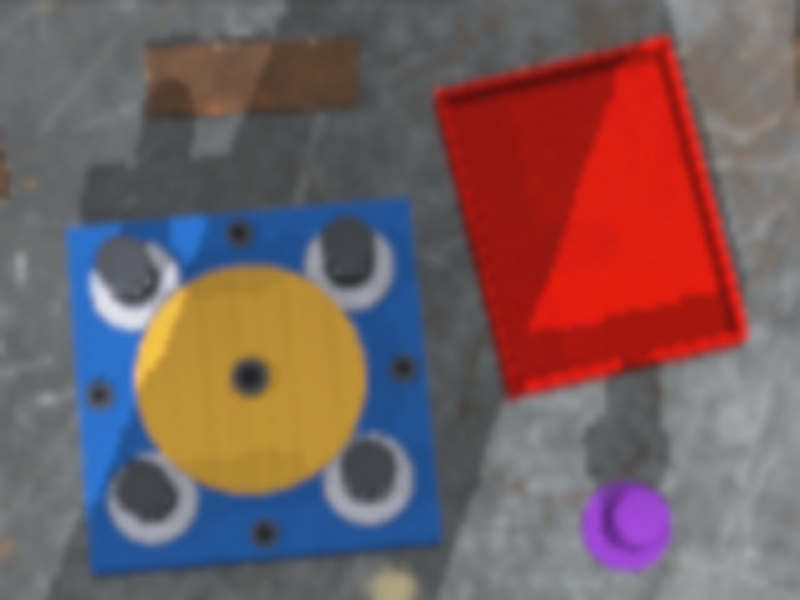

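The crop shows four steel pins in the plate, with plate corners at (67,230), (410,199), (440,543) and (95,575). The tray rim corners are (435,90), (668,38), (748,338) and (510,398). The purple pin at (625,525) is separate.

```bash
python3 - <<'E'
from h import *
def P(x,y,z): return ray('top',250+(x+.5)/5-.5,165+(y+.5)/5-.5,z)
c=np.array([P(*p,30) for p in[(67,230),(410,199),(440,543),(95,575)]]);print(c.round(1))
m=c.mean(0);print('plate',m,'keeper',P(250,378,43))
print('sides',[np.linalg.norm(c[i]-c[i-1]).round(1) for i in range(4)])
e=[c[i-1]-c[i] for i in range(4)];print('yaw',[np.degrees(np.arctan2(v[1],v[0]))%90 for v in e])
t=np.array([P(*p,25) for p in[(435,90),(668,38),(748,338),(510,398)]]);print('tray',t.mean(0),[np.linalg.norm(t[i]-t[i-1]).round(1) for i in range(4)]);print(t.round(1))
for p in[(122,262),(347,242),(369,467),(147,487)]:print('headtop',P(*p,84).round(1))
for p in[(133,285),(350,263),(368,480),(152,500)]:print('flange',P(*p,36).round(1))
for p in[(632,512)]:print('purple',P(*p,84).round(1))
print('coupon',P(250,75,6), 'purple2',ray('top',300,304,84))
print('base of tube',ray('top',425,175,30))
E
```

```text
[[ 626.1   39.4   30. ]
 [ 638.4  -99.6   30. ]
 [ 499.1 -110.5   30. ]
 [ 486.9   26.    30. ]]
plate [562.60454596 -36.18858898  30.        ] keeper [563.43327597 -35.66941046  43.        ]
sides [np.float64(139.9), np.float64(139.5), np.float64(139.7), np.float64(137.0)]
yaw [np.float64(5.496564990186215), np.float64(5.020596706115072), np.float64(4.4577394824077246), np.float64(5.101602052401631)]
tray [ 632.77630919 -172.93358338   25.        ] [np.float64(131.0), np.float64(98.6), np.float64(128.7), np.float64(99.2)]
[[ 685.2 -110.3   25. ]
 [ 706.9 -206.5   25. ]
 [ 581.5 -235.6   25. ]
 [ 557.5 -139.3   25. ]]
headtop [602.2  11.1  84. ]
headtop [609.6 -74.4  84. ]
headtop [523.8 -82.4  84. ]
headtop [516.6   0.6  84. ]
flange [602.3  11.7  36. ]
flange [610.9 -75.2  36. ]
flange [523.6 -82.1  36. ]
flange [516.    3.2  36. ]
purple [ 506.6 -180.2   84. ]
coupon [697.37222875 -33.30268428   6.        ] purple2 [438.94556265 -38.93501931  84.        ]
base of tube [ 698.98460135 -291.03906327   30.        ]
```

Plate centre is about (563,-36), yaw 5°, and the side lengths and pin geometry agree with the sizes given. I'll approach with the jaws radial (yaw -40), starting with the pin at (609.5,-75).

Request:
jog_arm --pt "0 0 -0.008 0 0 -0.1204 1" --pt "0 0 -0.008 0 0 -0.1204 1" --pt "0 0 -0.008 0 0 -0.1204 1" --pt "0 0 -0.008 0 0 -0.1204 1" --pt "0 0 -0.008 0 0 -0.1204 1" --pt "0 -0.04 0 0 0 0 0" --pt "0 -0.04 0 0 0 0 0" --pt "0 -0.04 0 0 0 0 0" --pt "0 -0.04 0 0 0 0 0" --pt "0 -0.04 0 0 0 0 0" --squeeze 20

```text
time_s: 0.93
eef_pos: [295.8, -447.5, 270.8]
orientation: [-180.0, 0.0, -40.1]
ft_force: [0.5, -0.6, -0.3]
grip_width: 0.498
```

Request:
jog_arm --pt "0 -0.04 0 0 0 0 0" --pt "0 -0.04 0 0 0 0 0" --pt "0 -0.04 0 0 0 0 0" --pt "0 -0.04 0 0 0 0 0" --pt "0 -0.04 0 0 0 0 0" --pt "0 -0.04 0 0 0 0 0" --pt "0 -0.04 0 0 0 0 0" --pt "0 -0.04 0 0 0 0 0" --pt "0 -0.04 0 0 0 0 0" --pt "0 -0.04 0 0 0 0 0"

```text
time_s: 1.77
eef_pos: [553.3, -141.2, 270.9]
orientation: [180.0, 0.0, -40.0]
ft_force: [0.6, -0.4, -0.0]
grip_width: 0.497
```

Request:
jog_arm --pt "0 -0.022 0 0 0 0 0" --pt "0 -0.022 0 0 0 0 0" --pt "0 -0.022 0.02 0 0 0 0" --pt "0 -0.022 0.02 0 0 0 0" --pt "0 0 0.02 0 0 0 0" --pt "0 0 0.02 0 0 0 0" --pt "0 0 0.02 0 0 0 0" --pt "0 0 0.02 0 0 0 0" --pt "0 0 0 0 0 0 0" --pt "0 0 0 0 0 0 0"

```text
time_s: 2.6
eef_pos: [607.7, -75.4, 149.7]
orientation: [179.9, 0.2, -40.0]
ft_force: [-0.9, 0.2, 0.3]
grip_width: 0.499
```

```bash
cat >> h.py <<'E'
from scipy.spatial.transform import Rotation as Ro
def T():
    o=robot.get_obs(); M=np.eye(4); M[:3,:3]=Ro.from_euler('xyz',o['orientation'],degrees=True).as_matrix(); M[:3,3]=o['eef_pos']; return M
def wray(M,u,v,z):
    c=imaging.get_calibration('wrist'); W=M@np.array(c['tool_from_camera'])
    a=np.array([(u-c['cx'])/c['fx'],(v-c['cy'])/c['fy']]); r=np.hypot(*a)
    d=W[:3,:3]@np.r_[a/r*np.sin(r),np.cos(r)]; return W[:3,3]+d*(z-W[2,3])/d[2]
E
python3 - <<'E'
from h import *
M=T();np.save('M1.npy',M);print(M.round(3)[:3,3]);snap('wrist','w1');im=cv2.imread('pics/w1_raw.png')
E
```

```text
[607.699 -75.355 149.714]
```

View pics/w1.png

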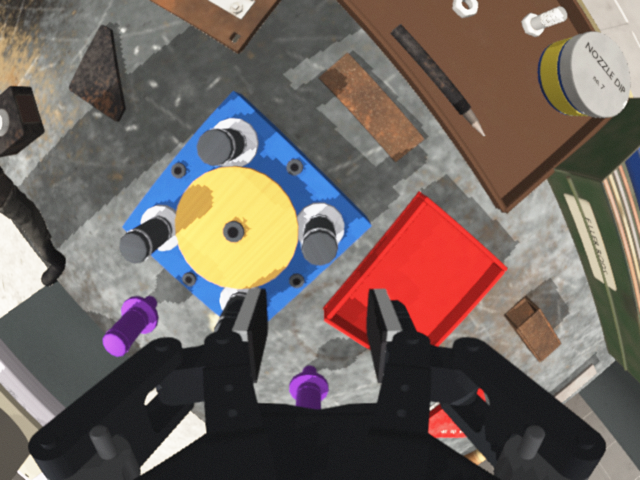

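The wrist view shows the four pins: P2 (nearest the gripper centre line) at about (320,240), P1 (222,147), P4 (140,240), and P3 (240,300), partly behind the finger. The keeper is at (233,231). I'll take one enlarged crop for the measurement.

```bash
python3 - <<'E'
import cv2
im=cv2.imread('pics/w1_raw.png')[85:285,110:376]
cv2.imwrite('pics/w1c.png',cv2.resize(im,None,fx=3,fy=3,interpolation=cv2.INTER_CUBIC))
E
```

```text
(no output)
```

View pics/w1c.png

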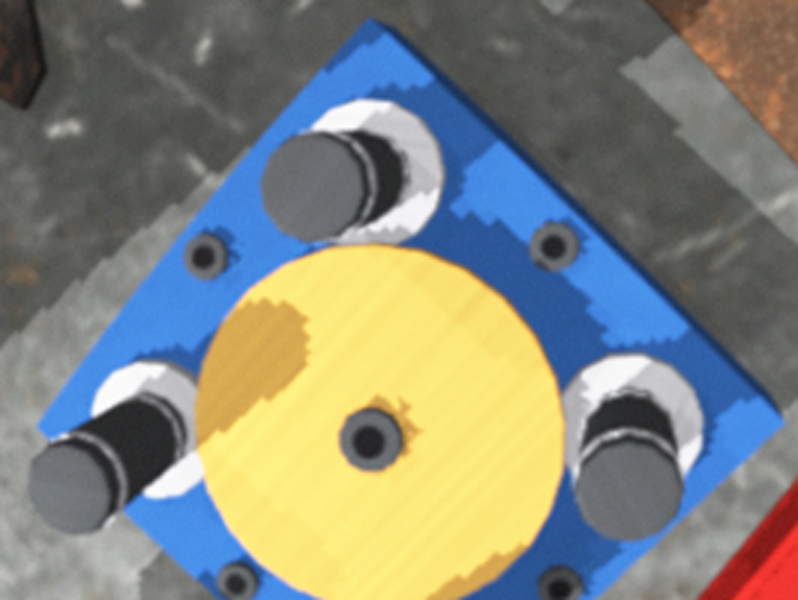

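```bash
python3 - <<'E'
from h import *
M=np.load('M1.npy')
def P(x,y,z): return wray(M,110+(x+.5)/3-.5,85+(y+.5)/3-.5,z)[:2].round(1)
for n,p in dict(P1=(315,187),P2=(629,486),P4=(72,487)).items(): print(n,P(*p,84))
for n,p in dict(P1=(369,172),P2=(636,424),P4=(157,429)).items(): print('fl',n,P(*p,36))
print('screw',P(371,438,47)); L=P(38,427,30);Rr=P(783,418,30);t=P(372,20,30);print('corners',L,Rr,t,(L+Rr)/2)
b=[P(*p,30) for p in[(205,257),(554,245),(237,582),(560,582)]];print('bolts',b,np.mean(b,0))
E
```

```text
P1 [603.   10.9]
P2 [610.4 -73.2]
P4 [518.1   3.2]
fl P1 [603.2  11.6]
fl P2 [611.5 -74.7]
fl P4 [518.    2.7]
screw [564.  -35.2]
corners [487.3  27.4] [639.1 -98. ] [626.5  39.4] [563.2 -35.3]
bolts [array([556.7,  25.6]), array([623.8, -30. ]), array([501.1, -40.9]), array([568.7, -95.7])] [562.575 -35.25 ]
```

Request:
jog_arm --pt "0.0013 -0.0022 0.015 0 0 0 0" --pt "0 0 0.016 0 0 0 0" --pt "0 0 0.016 0 0 0 0" --pt "0 0 0.016 0 0 0 0" --pt "0 0 0.016 0 0 0 0" --pt "0 0 0.01 0 0 0 0" --pt "0 0 0.008 0 0 0 0" --pt "0 0 0 0 0 0 0" --pt "0 0 0 0 0 0 0" --pt "0 0 0 0 0 0 0"

```text
time_s: 3.48
eef_pos: [612.7, -75.1, 55.6]
orientation: [-179.9, -0.1, -40.0]
ft_force: [0.8, -0.0, -0.2]
grip_width: 0.502
```

Request:
jog_arm --pt "-0.0014 0.0008 0.003 0 0 0 0" --pt "0 0 0 0 0 0 0" --pt "0 0 0 0 0 0 -0.3" --pt "0 0 0 0 0 0 -0.4" --pt "0 0 0 0 0 0 -0.45" --pt "0 0 0 0 0 0 -0.5" --pt "0 0 0 0 0 0 -0.6" --pt "0 0 0 0 0 0 -1" --pt "0 0 0 0 0 0 -1" --pt "0 0 0 0 0 0 -1" --squeeze 20

```text
time_s: 4.32
eef_pos: [610.1, -74.5, 51.5]
orientation: [-180.0, 0.0, -40.0]
ft_force: [-1.5, 0.5, 2.9]
grip_width: 0.249
```

Request:
jog_arm --pt "0.0005 0 0 0 0 0 -1" --pt "0.0005 0 0 0 0 0 -1" --pt "0.0005 0 0 0 0 0 -1" --pt "0.0005 0 0 0 0 0 -1" --pt "0.0005 0 0 0 0 0 -1" --pt "0 0 0 0 0 0 -1" --pt "0 0 0 0 0 0 -1" --pt "0 0 0 0 0 0 -1" --pt "0 0 0 0 0 0 -1" --pt "0 0 0 0 0 0 -1"

```text
time_s: 5.15
eef_pos: [610.3, -74.7, 51.6]
orientation: [-180.0, 0.3, -40.0]
ft_force: [-4.4, 4.7, 8.5]
grip_width: 0.246
```

Request:
jog_arm --pt "-0.001 0 0 0 0 0 -1" --pt "-0.001 0 0 0 0 0 -1" --pt "-0.001 0 0 0 0 0 -1" --pt "-0.001 0 0 0 0 0 -1" --pt "-0.001 0 0 0 0 0 -1" --pt "0 0 0 0 0 0 -1" --pt "0 0 0 0 0 0 -1" --pt "0 0 0 0 0 0 -1" --pt "0 0 0 0 0 0 -1" --pt "0 0 0 0 0 0 -1"

```text
time_s: 5.98
eef_pos: [609.6, -74.0, 51.6]
orientation: [-180.0, -0.2, -40.1]
ft_force: [4.0, -3.9, -0.7]
grip_width: 0.247
```

P2 stops hard within about 1 mm each way (6 N both sides), so it is sound. Next is P4, diagonally opposite.

Request:
jog_arm --pt "0.0013 0 0 0 0 0 -1" --pt "0.0012 0 0 0 0 0 -1" --pt "0 0 0 0 0 0 0" --pt "0 0 0 0 0 0 0" --pt "0 0 0 0 0 0 0" --pt "0 0 0 0 0 0 0" --pt "0 0 -0.01 0 0 0 0" --pt "0 0 -0.015 0 0 0 0" --pt "0 0 -0.02 0 0 0 0" --pt "-0.0216 0 0 0 0 0 0"

```text
time_s: 6.82
eef_pos: [599.9, -63.2, 101.5]
orientation: [-179.7, -0.6, -40.2]
ft_force: [1.2, -0.5, 1.1]
grip_width: 0.497
```

Request:
jog_arm --pt "-0.03 0 0 0 0 0 0" --pt "-0.03 0 0 0 0 0 0" --pt "-0.03 0 0 0 0 0 0" --pt "-0.01 0 0 0 0 0 0" --pt "0 0 0 0 0 0 0" --pt "0 0 0.02 0 0 0 0" --pt "0 0 0.015 0 0 0 0" --pt "0 0 0.01 0 0 0 0" --pt "0 0 0 0 0 0 0" --pt "0 0 0 0 0 0 0"

```text
time_s: 7.65
eef_pos: [517.4, 3.2, 51.1]
orientation: [180.0, 0.0, -40.1]
ft_force: [0.2, -0.3, -0.1]
grip_width: 0.498
```

Request:
jog_arm --pt "0 0 0 0 0 0 -0.3" --pt "0 0 0 0 0 0 -0.4" --pt "0 0 0 0 0 0 -0.45" --pt "0 0 0 0 0 0 -0.5" --pt "0 0 0 0 0 0 -0.6" --pt "0 0 0 0 0 0 -1" --pt "0 0 0 0 0 0 -1" --pt "0 0 0 0 0 0 -1" --pt "0 0 0 0 0 0 -1" --pt "0 0 0 0 0 0 -1"

```text
time_s: 8.48
eef_pos: [517.8, 3.6, 52.2]
orientation: [-180.0, -0.1, -40.0]
ft_force: [-1.3, 0.7, 6.4]
grip_width: 0.25
```

Request:
jog_arm --pt "-0.0005 0 0 0 0 0 -1" --pt "-0.0005 0 0 0 0 0 -1" --pt "-0.0005 0 0 0 0 0 -1" --pt "-0.0005 0 0 0 0 0 -1" --pt "-0.0005 0 0 0 0 0 -1" --pt "0 0 0 0 0 0 -1" --pt "0 0 0 0 0 0 -1" --pt "0 0 0 0 0 0 -1" --pt "0 0 0 0 0 0 -1" --pt "0 0 0 0 0 0 -1"

```text
time_s: 9.32
eef_pos: [517.0, 4.5, 52.2]
orientation: [-179.9, -0.2, -40.1]
ft_force: [3.1, -3.5, 5.4]
grip_width: 0.254
```

Request:
jog_arm --pt "0.001 0 0 0 0 0 -1" --pt "0.001 0 0 0 0 0 -1" --pt "0.001 0 0 0 0 0 -1" --pt "0.001 0 0 0 0 0 -1" --pt "0.001 0 0 0 0 0 -1" --pt "0 0 0 0 0 0 -1" --pt "0 0 0 0 0 0 -1" --pt "0 0 0 0 0 0 -1" --pt "0 0 0 0 0 0 -1" --pt "0 0 0 0 0 0 -1"

```text
time_s: 10.15
eef_pos: [517.2, 4.2, 52.1]
orientation: [-179.9, 0.3, -40.0]
ft_force: [-4.6, 2.9, 15.4]
grip_width: 0.249
```

P4 is also sound (4–5 N stops both ways). Next is P1, after a 90° turn.

Request:
jog_arm --pt "-0.0013 0 0 0 0 0 -1" --pt "-0.0012 0 0 0 0 0 -1" --pt "0 0 0 0 0 0 0" --pt "0 0 0 0 0 0 0" --pt "0 0 0 0 0 0 0" --pt "0 0 0 0 0 0 0" --pt "0 0 -0.01 0 0 0 0" --pt "0 0 -0.015 0 0 0 0" --pt "0 0 -0.02 0 0 0 0" --pt "0.0108 -0.0108 0 0 0 0 0"

```text
time_s: 10.98
eef_pos: [531.9, 4.9, 99.6]
orientation: [-179.9, -0.1, -40.1]
ft_force: [0.2, 0.8, 0.1]
grip_width: 0.5
```

Request:
jog_arm --pt "0.025 -0.025 0 0 0 0 0" --pt "0.025 -0.025 0 0 0 0 0" --pt "0 0 0 0 0 -0.12083 0" --pt "0 0 0 0 0 -0.12083 0" --pt "0 0 0 0 0 -0.12083 0" --pt "0 0 0 0 0 -0.12083 0" --pt "0 0 0 0 0 -0.12083 0" --pt "0 0 0 0 0 -0.12083 0" --pt "0 0 0 0 0 -0.12083 0" --pt "0 0 0 0 0 -0.12083 0"

```text
time_s: 11.82
eef_pos: [602.5, 11.1, 96.7]
orientation: [-180.0, 0.0, 15.7]
ft_force: [0.2, 1.0, 0.2]
grip_width: 0.5
```

Request:
jog_arm --pt "0 0 0 0 0 -0.12083 0" --pt "0 0 0 0 0 -0.12083 0" --pt "0 0 0 0 0 -0.12083 0" --pt "0 0 0 0 0 -0.12083 0" --pt "0 0 0 0 0 -0.12083 0" --pt "0 0 0 0 0 0 0" --pt "0 0 0 0 0 0 0" --pt "0 0 0 0 0 0 0" --pt "0 0 0 0 0 0 0" --pt "0 0 0 0 0 0 0"

```text
time_s: 12.65
eef_pos: [602.7, 11.1, 96.4]
orientation: [-180.0, -0.0, 49.9]
ft_force: [0.0, -0.2, -0.0]
grip_width: 0.503
```

Exactly over P1.

Request:
jog_arm --pt "0 0 0.02 0 0 0 0" --pt "0 0 0.015 0 0 0 0" --pt "0 0 0.01 0 0 0 0" --pt "0 0 0 0 0 0 0" --pt "0 0 0 0 0 0 -0.3" --pt "0 0 0 0 0 0 -0.4" --pt "0 0 0 0 0 0 -0.45" --pt "0 0 0 0 0 0 -0.5" --pt "0 0 0 0 0 0 -0.6" --pt "0 0 0 0 0 0 -1"

```text
time_s: 13.48
eef_pos: [604.0, 11.2, 52.5]
orientation: [179.9, -0.1, 50.0]
ft_force: [1.4, 2.0, 3.5]
grip_width: 0.253
```

Request:
jog_arm --pt "0 0 0 0 0 0 -1" --pt "0 0 0 0 0 0 -1" --pt "0.0005 0 0 0 0 0 -1" --pt "0.0005 0 0 0 0 0 -1" --pt "0.0005 0 0 0 0 0 -1" --pt "0.0005 0 0 0 0 0 -1" --pt "0.0005 0 0 0 0 0 -1" --pt "0 0 0 0 0 0 -1" --pt "0 0 0 0 0 0 -1" --pt "0 0 0 0 0 0 -1"

```text
time_s: 14.32
eef_pos: [604.1, 11.4, 52.4]
orientation: [179.9, 0.2, 49.9]
ft_force: [-1.8, -3.0, 8.8]
grip_width: 0.253
```

Request:
jog_arm --pt "-0.001 0 0 0 0 0 -1" --pt "-0.001 0 0 0 0 0 -1" --pt "-0.001 0 0 0 0 0 -1" --pt "-0.001 0 0 0 0 0 -1" --pt "-0.001 0 0 0 0 0 -1" --pt "0 0 0 0 0 0 -1" --pt "0 0 0 0 0 0 -1" --pt "0 0 0 0 0 0 -1" --pt "0 0 0 0 0 0 -1" --pt "0 0 0 0 0 0 -1"

```text
time_s: 15.15
eef_pos: [603.6, 10.6, 52.6]
orientation: [179.9, -0.3, 50.0]
ft_force: [3.7, 5.8, 4.8]
grip_width: 0.249
```

P1 is sound too, with hard stops at 3.5 and 6.9 N and about 1 mm of travel. That leaves P3. I'll go there and confirm by rocking it as well.

Request:
jog_arm --pt "0.0013 0 0 0 0 0 -1" --pt "0.0012 0 0 0 0 0 -1" --pt "0 0 0 0 0 0 0" --pt "0 0 0 0 0 0 0" --pt "0 0 0 0 0 0 0" --pt "0 0 0 0 0 0 0" --pt "0 0 -0.01 0 0 0 0" --pt "0 0 -0.015 0 0 0 0" --pt "0 0 -0.02 0 0 0 0" --pt "-0.0216 0 0 0 0 0 0"

```text
time_s: 15.98
eef_pos: [594.0, -4.5, 101.1]
orientation: [179.6, -0.4, 50.1]
ft_force: [0.9, -1.2, 0.4]
grip_width: 0.505
```

Request:
jog_arm --pt "-0.03 0 0 0 0 0 0" --pt "-0.03 0 0 0 0 0 0" --pt "-0.03 0 0 0 0 0 0" --pt "-0.01 0 0 0 0 0 0" --pt "0 0 0 0 0 0 0" --pt "0 0 0.02 0 0 0 0" --pt "0 0 0.015 0 0 0 0" --pt "0 0 0.01 0 0 0 0" --pt "0 0 0 0 0 0 0" --pt "0 0 0 0 0 0 0"

```text
time_s: 16.82
eef_pos: [524.5, -81.3, 50.9]
orientation: [-179.9, 0.0, 50.0]
ft_force: [-0.2, 0.8, 0.8]
grip_width: 0.499
```

Request:
jog_arm --pt "0 0 0 0 0 0 -0.3" --pt "0 0 0 0 0 0 -0.4" --pt "0 0 0 0 0 0 -0.45" --pt "0 0 0 0 0 0 -0.5" --pt "0 0 0 0 0 0 -0.6" --pt "0 0 0 0 0 0 -1" --pt "0 0 0 0 0 0 -1" --pt "0 0 0 0 0 0 -1" --pt "0 0 0 0 0 0 -1" --pt "0 0 0 0 0 0 -1"

```text
time_s: 17.65
eef_pos: [525.6, -82.0, 52.3]
orientation: [179.9, -0.1, 50.0]
ft_force: [0.8, 0.6, 6.0]
grip_width: 0.252
```

Request:
jog_arm --pt "0.0005 0 0 0 0 0 -1" --pt "0.0005 0 0 0 0 0 -1" --pt "0.0005 0 0 0 0 0 -1" --pt "0.0005 0 0 0 0 0 -1" --pt "0.0005 0 0 0 0 0 -1" --pt "0 0 0 0 0 0 -1" --pt "0 0 0 0 0 0 -1" --pt "0 0 0 0 0 0 -1" --pt "0 0 0 0 0 0 -1" --pt "0 0 0 0 0 0 -1"

```text
time_s: 18.48
eef_pos: [525.7, -81.8, 52.2]
orientation: [179.9, 0.2, 49.9]
ft_force: [-2.9, -2.7, 8.0]
grip_width: 0.254
```

Request:
jog_arm --pt "-0.001 0 0 0 0 0 -1" --pt "-0.001 0 0 0 0 0 -1" --pt "-0.001 0 0 0 0 0 -1" --pt "-0.001 0 0 0 0 0 -1" --pt "-0.001 0 0 0 0 0 -1" --pt "0 0 0 0 0 0 -1" --pt "0 0 0 0 0 0 -1" --pt "0 0 0 0 0 0 -1" --pt "0 0 0 0 0 0 -1" --pt "0 0 0 0 0 0 -1"

```text
time_s: 19.32
eef_pos: [524.6, -83.5, 52.3]
orientation: [179.9, -0.2, 50.0]
ft_force: [2.7, 4.1, 5.8]
grip_width: 0.247
```

The forces alone can't separate friction from stops here. The gripper pushes the pins down with 6 N or more, though P3 did travel most at 2 mm. I'll unload the downward push on P3 and push a little further outward.

Request:
jog_arm --pt "0 0 -0.0005 0 0 0 -1" --pt "0 0 -0.0005 0 0 0 -1" --pt "0 0 0 0 0 0 -1" --pt "0 0 0 0 0 0 -1" --pt "0 0 0 0 0 0 -1" --pt "0 0 0 0 0 0 -1" --pt "0 0 0 0 0 0 -1" --pt "0 0 0 0 0 0 -1" --pt "0 0 0 0 0 0 -1" --pt "0 0 0 0 0 0 -1"

```text
time_s: 20.15
eef_pos: [522.8, -84.2, 52.3]
orientation: [180.0, 0.0, 49.9]
ft_force: [2.0, -1.2, 2.5]
grip_width: 0.251
```

Request:
jog_arm --pt "-0.0005 0 0 0 0 0 -1" --pt "-0.0005 0 0 0 0 0 -1" --pt "-0.0005 0 0 0 0 0 -1" --pt "-0.0005 0 0 0 0 0 -1" --pt "0 0 0 0 0 0 -1" --pt "0 0 0 0 0 0 -1" --pt "0 0 0 0 0 0 -1" --pt "0 0 0 0 0 0 -1" --pt "0 0 0 0 0 0 -1" --pt "0 0 0 0 0 0 -1"

```text
time_s: 20.98
eef_pos: [521.7, -84.9, 52.4]
orientation: [-180.0, -0.1, 50.0]
ft_force: [3.1, 4.6, 1.9]
grip_width: 0.252
```

Request:
jog_arm --pt "0 0 -0.0005 0 0 0 -1" --pt "-0.0005 0 0 0 0 0 -1" --pt "-0.0005 0 0 0 0 0 -1" --pt "-0.0005 0 0 0 0 0 -1" --pt "0 0 0 0 0 0 -1" --pt "0 0 0 0 0 0 -1" --pt "0 0 0 0 0 0 -1" --pt "0 0 0 0 0 0 -1" --pt "0 0 0 0 0 0 -1" --pt "0 0 0 0 0 0 -1"

```text
time_s: 21.82
eef_pos: [521.4, -85.2, 52.5]
orientation: [-180.0, -0.2, 50.0]
ft_force: [6.1, 5.9, -2.1]
grip_width: 0.252
```

```bash
python3 - <<'E'
from h import *
M=T();np.save('M2.npy',M);print(M[:3,3].round(1));snap('wrist','w2');snap('top','t2')
im=cv2.imread('pics/w2_raw.png')
a=cv2.resize(im[100:400,180:460],None,fx=1.4,fy=1.4,interpolation=cv2.INTER_CUBIC)
b=cv2.resize(cv2.imread('pics/t2_raw.png')[195:295,250:345],(399,420),interpolation=cv2.INTER_CUBIC)
cv2.imwrite('pics/v2.png',np.hstack([a,b]))
print(robot.get_obs()['ft_force'])
E
```

```text
[521.4 -85.2  52.5]
[ 5.72490501  6.49247061 -0.74112199]
```

View pics/v2.png

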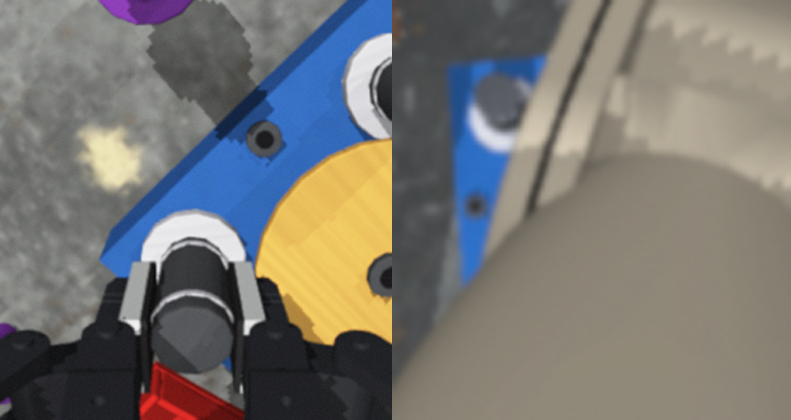

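The wrist crop shows the held pin with its whole flange visible, edge at x≈245, and a clear gap to the keeper edge at x≈257, about 4.5 mm outward. A sound pin could not move that far, so P3 is the slack one. I'll lift it straight up while holding it outwards.

Request:
jog_arm --pt "0.0003 0 0 0 0 0 -1" --pt "0 0 0 0 0 0 -1" --pt "0 0 0 0 0 0 -1" --pt "0 0 -0.002 0 0 0 -1" --pt "0 0 -0.002 0 0 0 -1" --pt "0 0 -0.002 0 0 0 -1" --pt "0 0 -0.002 0 0 0 -1" --pt "0 0 -0.002 0 0 0 -1" --pt "0 0 0 0 0 0 -1" --pt "0 0 0 0 0 0 -1" --squeeze 35

```text
time_s: 22.75
eef_pos: [521.3, -85.2, 62.0]
orientation: [-179.9, -0.2, 50.0]
ft_force: [5.9, 4.9, -4.4]
grip_width: 0.249
```

Request:
jog_arm --pt "0 0 -0.004 0 0 0 -1" --pt "0 0 -0.004 0 0 0 -1" --pt "0 0 -0.004 0 0 0 -1" --pt "0 0 -0.004 0 0 0 -1" --pt "0 0 -0.004 0 0 0 -1" --pt "0 0 -0.015 0 0 0 -1" --pt "0 0 -0.03 0 0 0 -1" --pt "0 0 -0.03 0 0 0 -1" --pt "0 0 -0.015 0 0 0 -1" --pt "0 0 0 0 0 0 -1"

```text
time_s: 23.58
eef_pos: [522.1, -87.8, 176.2]
orientation: [179.7, 0.0, 49.9]
ft_force: [0.4, -0.9, -2.3]
grip_width: 0.244
```

```bash
python3 - <<'E'
from h import *
o=robot.get_obs();print(o['qpos'].round(1),o['eef_pos'].round(1),o['ft_force'].round(1))
snap('scene','s3',(200,200,440,380),3)
E
```

```text
[-16.5   8.1 -18.   63.6  -0.1  23.6] [522.1 -87.8 176.2] [ 0.4 -0.9 -2.3]
```

View pics/s3.png

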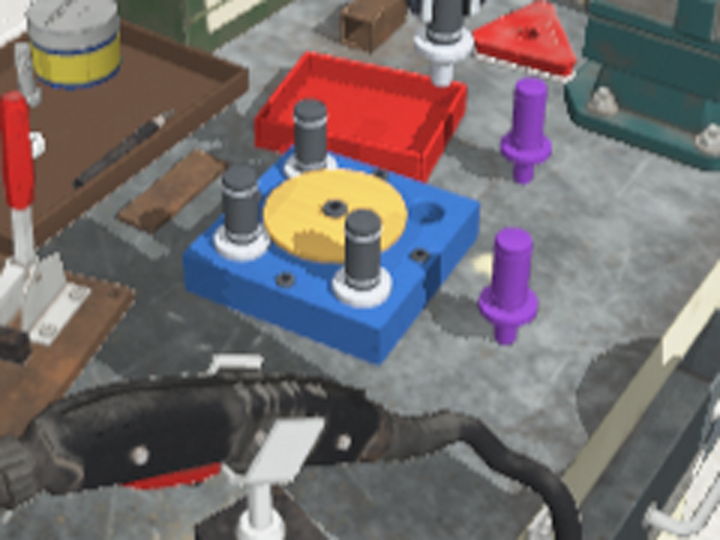

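The pin is out: the thin shank shows at about (440,70), the P3 hole at (430,212) is empty and the other three are seated. The tray is at (360,110). I'll lay the pin in the tray leaning 40° along the tray's long axis, so it can't topple over a wall.

Request:
jog_arm --pt "0.003 0.0291 0 0 0 0 -1" --pt "0.003 0.0291 0 0 0 0 -1" --pt "0.003 0.0291 0 0 0 0 -1" --pt "0.003 0.0291 0 0 0 0 -1" --pt "0.003 0.0291 0 0 0 0 -1" --pt "0 0 0 0 0 0.12 -1" --pt "0 0 0 0 0 0.12 -1" --pt "0 0 0 0 0 0.12 -1" --pt "0 0 0 0 0 0.12 -1" --pt "0 0 0 0 0 0.12 -1"

```text
time_s: 24.47
eef_pos: [639.1, -168.3, 169.0]
orientation: [-179.8, 0.4, 15.2]
ft_force: [0.5, -0.6, -1.1]
grip_width: 0.245
```

Request:
jog_arm --pt "0 0 0 0 0 0.12 -1" --pt "0 0 0 0 0 0.12 -1" --pt "0 0 0 0 0 0.12 -1" --pt "0 0 0 0 0 0.12 -1" --pt "0 0 0 0 0 0.12 -1" --pt "0 0 0 0 0 0.12 -1" --pt "0 0 0 0 0 0.12 -1" --pt "0 0 0 0 0 0.12 -1" --pt "0 0 0 0 0 0.12 -1" --pt "0 0 0 0 0 0.12 -1"

```text
time_s: 25.3
eef_pos: [639.1, -168.3, 169.2]
orientation: [179.7, 0.3, -53.5]
ft_force: [0.5, -0.1, -2.1]
grip_width: 0.245
```

Request:
jog_arm --pt "0 0 0 0 0 0.12 -1" --pt "0 0 0 0 0 0.12 -1" --pt "0 0 0 0 0 0.12 -1" --pt "0 0 0 0 0 0.06 -1" --pt "0 0 0 0.1 0 0 -1" --pt "0 0 0 0.1 0 0 -1" --pt "0 0 0 0.1 0 0 -1" --pt "0 0 0 0.1 0 0 -1" --pt "0 0 0 0.1 0 0 -1" --pt "0 0 0 0.1 0 0 -1"

```text
time_s: 26.13
eef_pos: [639.0, -167.9, 169.7]
orientation: [-145.7, 0.1, -77.3]
ft_force: [-0.2, -0.9, -2.2]
grip_width: 0.245
```

Request:
jog_arm --pt "0 0 0 0.1 0 0 -1" --pt "0.0034 0.0074 0.0094 0 0 0 -1" --pt "0 0.0074 0.0094 0 0 0 -1" --pt "0 0.0074 0.0094 0 0 0 -1" --pt "0 0.0074 0.0094 0 0 0 -1" --pt "0 0.0074 0.0094 0 0 0 -1" --pt "0 0.0074 0.0094 0 0 0 -1" --pt "0 0.0074 0.0094 0 0 0 -1" --pt "0 0 0 0 0 0 -1" --pt "0 0 0 0 0 0 -1"

```text
time_s: 26.97
eef_pos: [642.2, -169.9, 85.2]
orientation: [-140.2, 0.3, -77.3]
ft_force: [0.2, -0.2, -1.3]
grip_width: 0.245
```

```bash
python3 - <<'E'
from h import *
print(T().round(3)); snap('scene','s4',(280,150,440,270),5)
E
```

```text
[[ 2.20000e-01 -7.51000e-01  6.23000e-01  6.42167e+02]
 [-9.76000e-01 -1.66000e-01  1.44000e-01 -1.69892e+02]
 [-5.00000e-03 -6.39000e-01 -7.69000e-01  8.51680e+01]
 [ 0.00000e+00  0.00000e+00  0.00000e+00  1.00000e+00]]
```

View pics/s4.png

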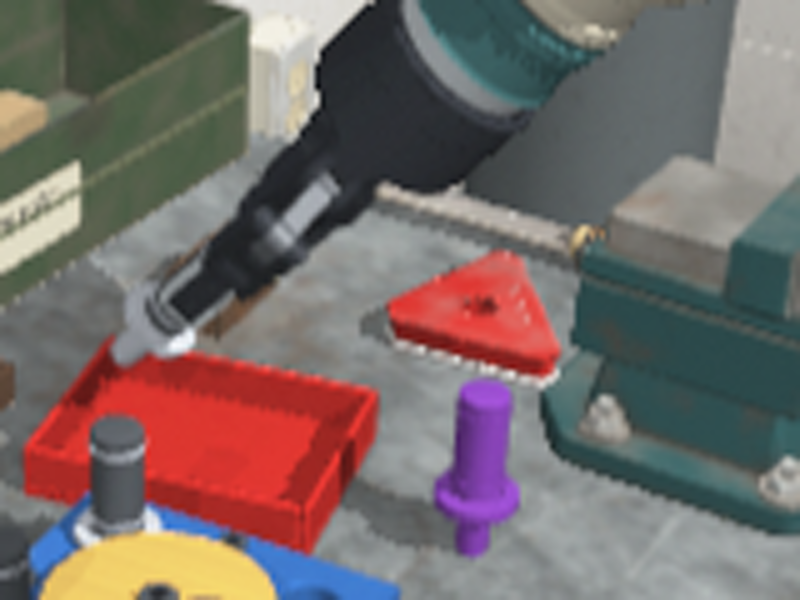

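The pin leans over the tray with its foot at about (125,350), toward the far end, and the gripper is well clear of the purple pin. Lowering.

Request:
jog_arm --pt "0 0.0054 0.0065 0 0 0 -1" --pt "0 0.0054 0.0065 0 0 0 -1" --pt "0 0.0054 0.0065 0 0 0 -1" --pt "0 0.0054 0.0065 0 0 0 -1" --pt "0 0.001 0.0011 0 0 0 -1" --pt "0 0.001 0.0011 0 0 0 -1" --pt "0 0 0 0 0 0 -1" --pt "0 0 0 0 0 0 -1" --pt "0 0 0 0 0 0 -1" --pt "0 0 0 0 0 0 -1"

```text
time_s: 27.85
eef_pos: [645.8, -171.5, 53.0]
orientation: [-139.8, -0.0, -77.2]
ft_force: [-0.3, -0.3, -2.1]
grip_width: 0.245
```

Request:
jog_arm --pt "0 0.00064 0.00077 0 0 0 -1" --pt "0 0.00064 0.00077 0 0 0 -1" --pt "0 0.00064 0.00077 0 0 0 -1" --pt "0 0.00064 0.00077 0 0 0 -1" --pt "0 0.00064 0.00077 0 0 0 -1" --pt "0 0 0 0 0 0 -1" --pt "0 0 0 0 0 0 -1" --pt "0 0 0 0 0 0 -1" --pt "0 0 0 0 0 0 -1" --pt "0 0 0 0 0 0 -1"

```text
time_s: 28.68
eef_pos: [645.5, -171.2, 47.4]
orientation: [-139.9, -0.0, -77.2]
ft_force: [0.1, -0.2, -2.1]
grip_width: 0.251
```

Request:
jog_arm --pt "0 0.00064 0.00077 0 0 0 -1" --pt "0 0.00064 0.00077 0 0 0 -1" --pt "0 0 0 0 0 0 -1" --pt "0 0 0 0 0 0 -1" --pt "0 0 0 0 0 0 -0.4" --pt "0 0 0 0 0 0 -0.3" --pt "0 0 0 0 0 0 -0.1" --pt "0 0 0 0 0 0 0" --pt "0 0 0 0 0 0 0" --pt "0 0 0 0 0 0 0"

```text
time_s: 29.52
eef_pos: [645.6, -171.3, 45.6]
orientation: [-139.9, -0.0, -77.2]
ft_force: [-0.3, 0.1, -1.0]
grip_width: 0.496
```

```bash
python3 - <<'E'
from h import *
snap('wrist','w5')
a=cv2.imread('pics/w5_raw.png')[150:450,180:460]; snap('scene','s5')
b=cv2.resize(cv2.imread('pics/s5_raw.png')[195:285,270:372],(340,300),interpolation=cv2.INTER_CUBIC)
cv2.imwrite('pics/v5.png',np.hstack([a,b]))
E
```

```text
(no output)
```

View pics/v5.png

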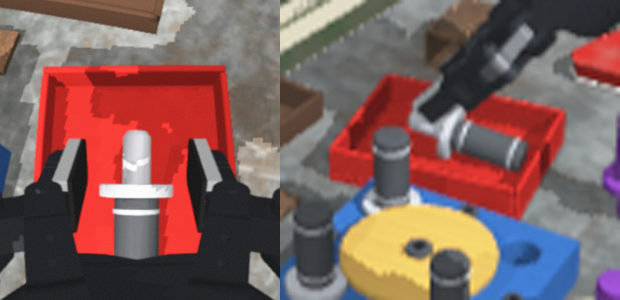

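The pin lies flat along the tray, between the open fingers. Withdrawing straight up.

Request:
jog_arm --pt "0 -0.0038 -0.0046 0 0 0 0" --pt "0 -0.0077 -0.0092 0 0 0 0" --pt "0 -0.0154 -0.0184 0 0 0 0" --pt "0 -0.0154 -0.0184 0 0 0 0" --pt "0 -0.0154 -0.0184 0 0 0 0" --pt "0 -0.0154 -0.0184 0 0 0 0" --pt "0 -0.0154 -0.0184 0 0 0 0" --pt "0 -0.0077 -0.0092 0 0 0 0" --pt "0 0 0 0 0 0 0" --pt "0 0 0 0 0 0 0"

```text
time_s: 30.45
eef_pos: [645.3, -171.6, 196.5]
orientation: [-139.8, -0.1, -77.3]
ft_force: [0.6, -1.2, -0.3]
grip_width: 0.5
```

```bash
python3 - <<'E'
from h import *
print(robot.get_obs()['eef_pos'],robot.get_obs()['ft_force'])
snap('scene','s6',(190,170,430,350),3.3)
E
```

```text
[ 645.29962933 -171.59832986  196.54612166] [ 0.56722819 -1.2054261  -0.26274655]
```

View pics/s6.png

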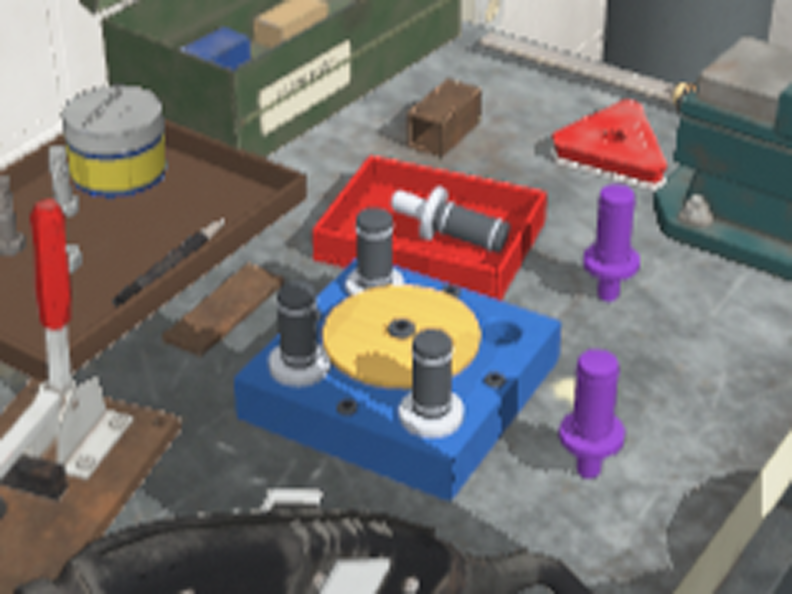

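The slack pin lies in the tray (450,218), three pins are seated at (375,245), (297,330) and (432,380), and the other pieces are undisturbed. Handing in.

```bash
python3 -c "
from workcell import robot
print(robot.hand_in())"
```

```text
the job is handed in; nothing more can be done
None
```

The slack pin was the one at about (524, -82), the near-right hole as the robot sees it. It is now lying flat in the red tray, and I handed the job in at about 30.5 s.

- **Finding it:** I rocked all four pins towards and away from the middle. The three sound ones moved about 1 mm or less. The slack one moved about 4.5 mm outwards before it stopped.
- **Caveat on the rocking:** the first ±2.5 mm rocks gave similar forces (about 4–7 N) on all four pins, because the closing gripper was pressing them down. I only pushed this last pin further, after easing the downward load. I did not repeat that on the other three, so they count as sound because this one proved slack. Its thin shank, seen on lifting out, confirmed the choice.
- **Lifting it out:** I held it outwards until the wrist picture showed its flange clear of the keeper, then lifted it straight up without a snag. Sideways forces read about 9 N at most and vertical forces about 15 N. These are readings from the end of each move, so brief peaks in between would not show.
- **Setting it down:** I lowered it into the tray leaning 40° along the tray's length and let go, so it dropped the last few centimetres onto its side.
- **Last check:** the final scene picture shows the slack pin inside the tray and the three other pins seated. The coupon, tube and purple pins are in place and the gripper is clear. The gusset was outside that last picture; nothing I did went near it.

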